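# Mount the small vice carriage on the jeweller's dovetail rail

### The job

Put the carriage that carries the small two-jaw vice onto the dovetail rail on the bench: slide it on from the rail's open, tapered end until it is fully home against the stop, then turn its black side clamp knob clockwise (seen from above) until it stops. Let go of everything, and leave the other carriage, the one with the round stage, where it is.

Things in the scene. Friction and masses are not known exactly. Their poses are not given: they have to be found in the camera images.
- rail: Steel dovetail rail, fixed, on a grey plate 220 (x) x 84 x 10 mm; origin: centre of the plate's underside, on the bench. +x: way the carriage slides on. Plate bare (flat landing) from x -110 to -25 mm; nose widens to +5, full rail to 95: 13 high, 21 wide at foot, 36 at top. Stop block at x 95 to 110, top 32 above bench. Home: vice at x 65, y 0, z 61 mm, x axes parallel.
- vice (a point): Centre of the rigid steel two-jaw vice (30 along x, 34 along y, 50 mm tall) on the loose carriage to mount; grip across x. 51 mm above the carriage's underside, 25 above its flat top. Carriage 60 (x) x 67 mm, about 0.45 kg; groove along x below, 27 wide at bottom, 46 at roof, 18 deep; slides on the plate, or up to 3 mm above it. Starts upright on the bench, x within 40 deg of the rail's x.
- clamp_knob (a joint): Black clamp knob on the ear at the vice carriage's -y side, rad. Grip: upright bar 36 long, 12 thick, 30 mm tall, its centre (on the upright turning axis) at x 0, y -72, z 0 mm from vice, 25 above the ear. At 0 (loose) the bar lies along the carriage's y; grows clockwise from above to 1.25 at the stop (tight). Starts 0 to 0.2; friction 0.04 N m, no spring, stays put.
- stage (a point): Bystander to leave where it is: a like loose carriage (60 x 67 mm, ear and knob at -y) with a round stage in place of the vice: disc 56 mm across, 8 thick, on a post, its top 68 mm above the bench. The point is on the post's axis, 51 mm above the carriage's underside.

How it is judged:
On the way, in this order (a step that is already met when the one before it is completed fails the run):
1. the vice carriage is on the dovetail, home within 12 mm of the stop (x of vice in the frame of rail between 0.053 and 0.075 m and y of vice in the frame of rail between -0.01 and 0.01 m and z of vice in the frame of rail between 0.053 and 0.069 m and angle between the x axis of vice and the x axis of rail, either way round below 0.175 rad), for 0.2 s.
2. the clamp knob is turned tight (value of joint clamp_knob above 1 rad), for 0.2 s.
At the end, for the whole second after the job is handed in: The vice carriage sits on the dovetail within 12 mm of the stop, within 10 mm sideways and 8 mm in height of its home place, in line with the rail and upright within 10 degrees, and its clamp knob is turned to at least 1.0 rad of its 1.25 rad (all of step 1 and angle between vice's own z axis and vertical below 0.175 rad and value of joint clamp_knob above 1 rad); the robot touches nothing.
It fails at once if the carriage with the round stage is shifted more than 30 mm (distance of stage from where it was at the start of the episode above 0.03 m).
It also fails if it takes over 58 s, if anything falls off the work surface, if the arm or the gripper's body presses on something with over 40 N, if the wrist force passes 120 N, or if a joint passes its speed limit or range.

### The arm

A 7-joint arm with a two-finger parallel gripper is mounted at the origin on the work surface. World frame = base frame: x ahead of the robot, y to its left, z up, the work surface at z = 0. Lengths are in m, angles in rad, forces in N, time in s.
With the tool pointing down it reaches from about 0.4 to 0.925 m from the base axis. Payload 4.1 kg.
Tool frame: the origin (TCP) lies midway between the tips of the shut fingers; the grasp point (between the pads) lies 19 mm behind it (manip.pinch_z is the distance from the TCP to the grasp point, in m); z points along the fingers, y is the direction in which the jaws open and shut (so a half turn about z gives the same grasp; the last joint's range is limited). The gripper opens to 85 mm and grips with 20 to 120 N. Pads are 22 mm wide; open, the fingers measure 114 mm over their backs; the gripper's body (76 mm by 85 mm) begins 54 mm behind the grasp point. The pads swing forward as they close: fully open they stand 13 mm farther back than shut.
Start: joints at [1.172, 0.398, 0.045, 1.537, -0.019, 1.207, -0.051], TCP at [0.192, -0.621, 0.231] pointing down, gripper open.
Joint ranges: [-2.82, 2.82], [-0.49, 2.23], [-1.37, 1.46], [0, 2.46], [-1.36, 4.5], [0.23, 2], [-2.94, 2.94]. Speed limits (rad/s): [2.57, 2.57, 3.14, 3.14, 3.14, 3.14, 3.14].

### API

Orientations are given as [roll, pitch, yaw] about the fixed x, y, z axes, in that order (R = Rz(yaw) Ry(pitch) Rx(roll)).
In Python, from bench import manip gives the robot as it stands. The module is installed in compiled form; this text tells all that it offers. Calls block until the motion is done:
- manip.move_ptp(position, orientation): joint-space move of the TCP to a pose.
- manip.move_straight(position, ori=None, max_speed=0.15, force_limit=None): straight line of the TCP; ori=None keeps the orientation; max_speed is the mean speed in m/s. With force_limit (N) it stops when the force on the tool has changed by that much, and returns True; else False.
- manip.move_joints(angles): joint-space move.
- manip.grip(opening, f_grip=None): finger opening in m; f_grip is the grip in N (None keeps the last); returns when the fingers have stopped.
- manip.hold(seconds).
- manip.ik(position, orientation): joint angles nearest the present ones, or None.
- manip.camera(name): name is "scene" or "side" or "wrist"; returns a dict with "pixels" (384x512x3 uint8, red, green, blue), "fx", "fy", "cx", "cy" (pixels), "dist" ([k1, k2, p1, p2, k3] as OpenCV has them; the pictures are not rectified), "xyz" and "orientation" of the camera in the world. Camera axes: x right, y up, looking along -z (the intrinsics and any distortion apply to the point x, -y, -z); pixel columns grow to the right and rows downward; lengths in m; the calibration is good to about 2 mm. A picture is of the moment at which its call begins. There is no depth.
A pose or a line that the arm cannot do raises manip.MotionError and nothing moves.
- manip.finish_job(): hands the job in, once; it reports no verdict.
Readings, each from a call of its own:
- manip.get_time_s(): time.
- manip.get_joint_positions(): joint angles.
- manip.get_joint_vel(): joint speeds.
- manip.get_effort(): joint torques, N m.
- manip.get_tool_pos(): TCP position.
- manip.get_eef_rot(): TCP orientation.
- manip.get_force(): force on the tool from outside, world axes, zero at the start.
- manip.get_wrist_torque(): the same for the moment, N m.
- manip.get_opening(): finger opening in m.
Only numpy, scipy, OpenCV 4.12 (cv2) and the standard library are available. Lean on these libraries where they do the work, as an engineer would, in place of code of your own. Each camera call takes 0.05 s, during which the arm holds its last target. There are 200 camera calls.

## Working session

There is one attempt and no reset: what is moved stays moved. The work goes in short steps, each a Python script; the robot and the scene stay as the last script left them, time stands still between calls to the robot, and variables do not carry over. Pictures are saved under pics/ and viewed, about 8 in all and at most 12, crops included, and the job is handed in when it is done.

```bash
mkdir -p pics; python3 - <<'E'
from bench import manip
import cv2,numpy as np
for n in ("scene","side"):
    c=manip.camera(n); cv2.imwrite(f"pics/{n}0.png",c["pixels"][:,:,::-1])
    print(n,{k:np.round(c[k],4).tolist() for k in c if k!="pixels"})
print(manip.pinch_z,manip.get_time_s(),manip.get_tool_pos(),manip.get_eef_rot(),manip.get_opening())
E
```

```text
scene {'fx': 462.4485, 'fy': 462.4485, 'cx': 255.6948, 'cy': 196.7216, 'dist': [-0.0734, 0.0, 0.0, 0.0, 0.0], 'xyz': [1.2848, 0.228, 0.5981], 'orientation': [1.0068, 0.0004, 1.9338]}
side {'fx': 396.9298, 'fy': 396.9298, 'cx': 248.9589, 'cy': 200.5351, 'dist': [-0.1363, 0.0, 0.0, 0.0, 0.0], 'xyz': [0.4356, -0.7999, 0.6365], 'orientation': [0.9193, -0.0183, -0.1013]}
0.0187 0.1 [ 0.19179961 -0.62045143  0.23034122] [-3.13978124e+00  1.29827796e-04  2.99909217e-01] 0.08560507489564098
```

View pics/scene0.png

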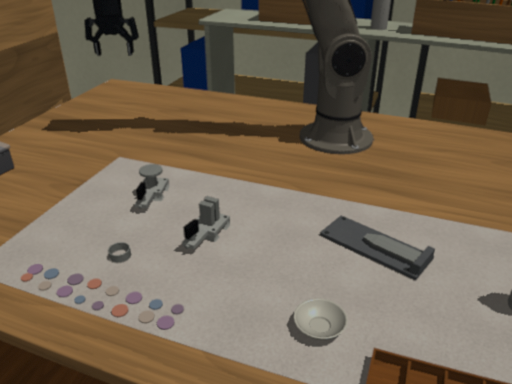

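View pics/side0.png

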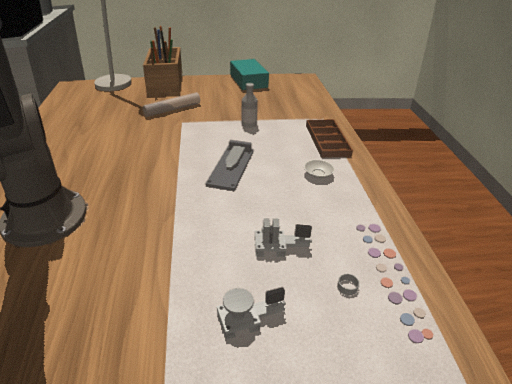

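The scene view shows the stage at about (150,175), the vice at (208,212), its knob at (191,230), and the rail plate from (330,230) to the stop at (425,255). In the side view the vice is at (271,235), the stage at (238,300) and the rail stop at (240,145). Next I'll zoom in to pick points.

```bash
cat > h.py <<'E'
import cv2,numpy as np
from scipy.spatial.transform import Rotation as R
from bench import manip
def ray(c,uv):
    K=np.array([[c["fx"],0,c["cx"]],[0,c["fy"],c["cy"]],[0,0,1]])
    p=cv2.undistortPoints(np.array(uv,float).reshape(-1,1,2),K,np.array(c["dist"]))[:,0]
    d=np.c_[p[:,0],-p[:,1],-np.ones(len(p))]
    return R.from_euler("xyz",c["orientation"]).apply(d)
def onplane(c,uv,z):
    d=ray(c,uv); o=np.array(c["xyz"]); return o+d*((z-o[2])/d[:,2])[:,None]
def project(c,P):
    q=R.from_euler("xyz",c["orientation"]).inv().apply(np.atleast_2d(P)-np.array(c["xyz"]))*[1,-1,-1]
    K=np.array([[c["fx"],0,c["cx"]],[0,c["fy"],c["cy"]],[0,0,1]])
    return cv2.projectPoints(q,np.zeros(3),np.zeros(3),K,np.array(c["dist"]))[0][:,0]
E
python3 - <<'E'
import cv2,numpy as np
s=cv2.imread("pics/scene0.png");d=cv2.imread("pics/side0.png")
def crop(i,x,y,w,h,k):
    o=cv2.resize(i[y:y+h,x:x+w],None,fx=k,fy=k,interpolation=cv2.INTER_CUBIC)
    for t in range((x+9)//10*10,x+w,10):
        cv2.line(o,((t-x)*k,0),((t-x)*k,8 if t%50 else 16),(0,0,255),1)
        if t%20==0: cv2.putText(o,str(t),((t-x)*k,20),0,.35,(0,0,255),1)
    for t in range((y+9)//10*10,y+h,10):
        cv2.line(o,(0,(t-y)*k),(8,(t-y)*k),(0,0,255),1)
        if t%20==0: cv2.putText(o,str(t),(10,(t-y)*k+4),0,.35,(0,0,255),1)
    return o
a=np.vstack([crop(s,310,205,130,74,3),crop(s,170,190,130,74,3)])
b=np.vstack([crop(d,200,130,130,74,3),crop(d,220,200,130,74,3)])
cv2.imwrite("pics/crop1.png",np.hstack([a,b]))
E
```

```text
(no output)
```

View pics/crop1.png

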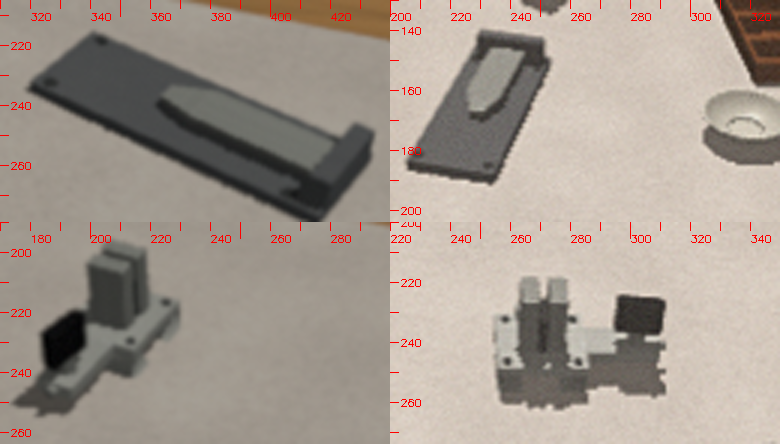

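```bash
cat >> h.py <<'E'
def cam(n):
    c=manip.camera(n); return c
def fit(obs,p0,nz=0):
    """obs: list of (cam, local pts, pixels); pose (x,y,yaw), z=0 origin"""
    from scipy.optimize import least_squares
    def w(p,L):
        c,s=np.cos(p[2]),np.sin(p[2]); L=np.array(L)
        return np.c_[p[0]+c*L[:,0]-s*L[:,1],p[1]+s*L[:,0]+c*L[:,1],L[:,2]]
    f=lambda p:np.concatenate([(project(c,w(p,L))-np.array(U)).ravel() for c,L,U in obs])
    r=least_squares(f,p0,loss="soft_l1"); return r.x,f(r.x).reshape(-1,2)
E
python3 - <<'E'
from h import *
s,d=manip.camera("scene"),manip.camera("side")
print(onplane(s,[[319.3,233.7],[342.3,216],[416.7,275.7]],.01).round(4).tolist())
print(onplane(d,[[206,183.3],[233.7,189],[253,150.7]],.01).round(4).tolist())
o=[(s,[[-.11,.042,.01],[-.11,-.042,.01],[.11,-.042,.01]],None)]
# rail x ~ world +y ; rail +y ~ world -x
S=[(-.110,-.042,.01),(-.110,.042,.01)]
p,e=fit([(s,[(-.11,-.042,.01),(-.11,.042,.01),(.11,-.042,.01)],[[319.3,233.7],[342.3,216],[416.7,275.7]]),
 (d,[(-.11,.042,.01),(-.11,-.042,.01),(.11,-.042,.01)],[[206,183.3],[233.7,189],[253,150.7]])],[.55,.3,1.4])
print("rail",p,e.round(1).tolist())
q,e=fit([(s,[(-.015,-.017,.076),(.015,-.017,.076),(.015,.017,.076),(-.015,.017,.076),(0,-.072,.051)],[[199.3,202],[213.7,206.7],[219,198.7],[206.7,196],[191.7,229.3]]),
 (d,[(.015,.017,.076),(.015,-.017,.076),(-.015,.017,.076),(-.015,-.017,.076),(-.03,.0335,.026),(-.03,-.0335,.026),(.03,.0335,.026),(.03,-.0335,.026),(0,-.072,.051)],
 [[263,218.7],[279.3,218.7],[263,226.5],[279.3,226.5],[255.3,249.3],[286,249],[255.3,232],[285,232],[303,231]])],[.5,-.2,1.5])
print("vice",q,e.round(1).tolist())
print("stage",onplane(d,[[238,300]],.068),onplane(s,[[150.5,171]],.068))
E
```

```text
[[0.5049, 0.0754, 0.01], [0.4225, 0.1074, 0.01], [0.5689, 0.2812, 0.01]]
[[0.4199, 0.1033, 0.01], [0.4941, 0.0706, 0.01], [0.5686, 0.2708, 0.01]]
rail [0.49457569 0.1921053  1.22842493] [[0.4, -2.1], [-1.7, -1.5], [0.1, 0.8], [-0.7, 0.2], [1.0, -0.9], [0.4, -1.8]]
vice [ 0.56084208 -0.15166593  1.48520961] [[-0.8, 0.6], [-2.7, -0.7], [0.2, -0.7], [0.3, -1.3], [-0.4, -1.0], [0.3, -0.7], [-0.7, -0.7], [0.9, 0.4], [0.4, 0.5], [0.4, -0.7], [0.1, -0.4], [-0.3, -1.6], [-1.1, -1.5], [0.0, 0.0]]
stage [[ 0.47211473 -0.34966338  0.068     ]] [[ 0.48332072 -0.34249691  0.068     ]]
```

```bash
cat >> h.py <<'E'
RAIL=np.array([0.4946,0.1921,1.2284]); VICE=np.array([.5608,-.1517,1.4852])
def loc(P,l): # local xy -> world
    c,s=np.cos(P[2]),np.sin(P[2]); return np.array([P[0]+c*l[0]-s*l[1],P[1]+s*l[0]+c*l[1]])
def down(yaw): return [np.pi,0,yaw]
E
python3 - <<'E'
from h import *
import pickle
yv,yr=VICE[2]-np.pi/2,RAIL[2]-np.pi/2
for n,p,y in (("vice",[*VICE[:2],.05],yv),("land",[*loc(RAIL,(-.07,0)),.05],yr),("home",[*loc(RAIL,(.065,0)),.05],yr),
  ("knob",[*loc(RAIL,(.065,-.072)),.05],yr),("knobend",[*loc(RAIL,(.065,-.072)),.05],yr-1.35),("look",[*RAIL[:2],.27],yr)):
    q=manip.ik(p,down(y)); print(n,None if q is None else np.round(q,2))
manip.move_ptp([VICE[0]-.03,VICE[1],.24],down(yv)); a=manip.camera("wrist")
print(manip.get_time_s())
manip.move_ptp([RAIL[0]-.03,RAIL[1]-.02,.27],down(yr)); b=manip.camera("wrist")
print(manip.get_time_s(),a["xyz"],a["orientation"],b["xyz"],manip.get_tool_pos(),manip.get_joint_positions())
pickle.dump((a,b),open("w.pkl","wb"))
cv2.imwrite("pics/w1.png",a["pixels"][:,:,::-1]);cv2.imwrite("pics/w2.png",b["pixels"][:,:,::-1])
E
```

```text
vice [ 0.36  0.48 -0.22  1.87  0.14  0.81 -1.59]
land [ 0.22  0.41 -0.67  2.08  0.36  0.77 -2.59]
home [ 0.1   0.59 -0.82  1.87  0.54  0.92 -2.9 ]
knob [ 0.04  0.62 -0.67  1.74  0.46  0.94 -2.72]
knobend [ 0.33  0.85 -1.16  1.73  0.85  1.15  1.93]
look [ 0.46  0.29 -1.1   1.75  0.27  1.27 -2.62]
2.3333
3.6417 [ 0.61619455 -0.1591139   0.38213339] [-3.34599463e-01 -2.19831211e-04 -1.65904519e+00] [0.54624116 0.14328503 0.4120449 ] [0.46534168 0.1703857  0.26974284] [ 0.0430412   0.11261044 -0.52020112  1.83065151  0.06009297  1.21415735
 -2.41150513]
```

View pics/w1.png

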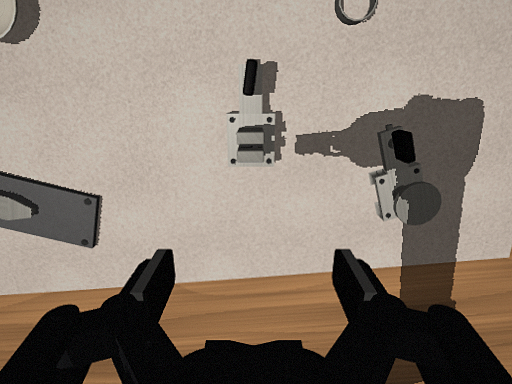

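View pics/w2.png

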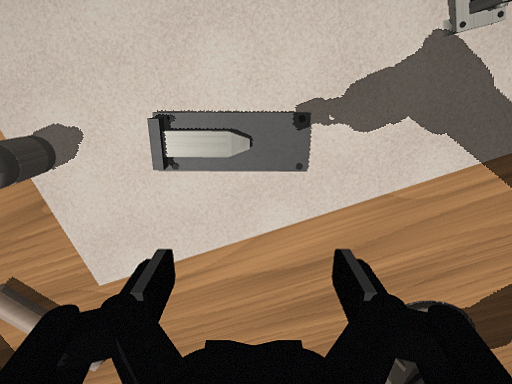

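The wrist views show the carriage at about (251,138) with its knob at (251,77). The rail plate runs from (153,112) to (309,170), with the stop on the left. I'll zoom once to get exact corners.

```bash
cat >> h.py <<'E'
def crop(i,x,y,w,h,k):
    o=cv2.resize(i[y:y+h,x:x+w],None,fx=k,fy=k,interpolation=cv2.INTER_CUBIC)
    for t in range((x+9)//10*10,x+w,10):
        cv2.line(o,((t-x)*k,0),((t-x)*k,8),(0,0,255),1)
        if t%20==0: cv2.putText(o,str(t),((t-x)*k,20),0,.35,(0,0,255),1)
    for t in range((y+9)//10*10,y+h,10):
        cv2.line(o,(0,(t-y)*k),(8,(t-y)*k),(0,0,255),1)
        if t%20==0: cv2.putText(o,str(t),(10,(t-y)*k+4),0,.35,(0,0,255),1)
    return o
E
python3 - <<'E'
from h import *
a=crop(cv2.imread("pics/w1.png"),195,50,100,124,4); b=crop(cv2.imread("pics/w2.png"),140,95,190,90,4)
a=crop(cv2.imread("pics/w1.png"),215,52,190//2,125,2)
o=np.zeros((600,760,3),np.uint8); o[:360]=b; o[360:600,:190]=a[:240]
o[360:600,200:200+300]=crop(cv2.imread("pics/w1.png"),215,105,75,60,4)
o[360:600,510:510+240]=crop(cv2.imread("pics/w1.png"),220,52,60,60,4)
cv2.imwrite("pics/crop2.png",o)
E
```

```text
(no output)
```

View pics/crop2.png

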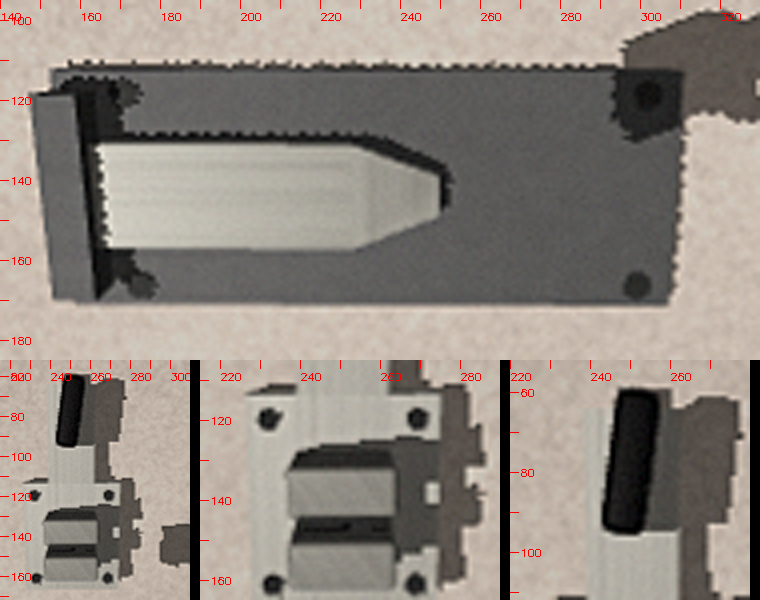

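```bash
python3 - <<'E'
from h import *
import pickle
a,b=pickle.load(open("w.pkl","rb"))
p,e=fit([(b,[(-.11,-.042,.01),(-.11,.042,.01),(.11,-.042,.01),(.005,-.018,.023),(.005,.018,.023)],[[310.5,112],[307.5,171],[153,112.3],[228,130.8],[229,157.5]])],RAIL)
print("rail",p,e.round(1).tolist())
q,e=fit([(a,[(.015,-.017,.076),(-.015,-.017,.076),(.015,.017,.076),(-.015,.017,.076),(.03,-.0335,.026),(-.03,-.0335,.026),(0,-.072,.066)],
 [[236.8,132],[263.8,132],[237.3,162.3],[263.8,162.3],[227,113.8],[275,113.8],[250.3,77.5]])],VICE)
print("vice",q,e.round(1).tolist())
E
```

```text
rail [0.49666929 0.19216909 1.22716055] [[0.9, 0.1], [0.2, 0.0], [-0.5, 0.2], [-0.1, 0.2], [-0.3, -0.5]]
vice [ 0.56296537 -0.15157011  1.48251008] [[-0.3, -0.1], [0.6, -0.1], [-0.2, 0.6], [0.2, 0.6], [-0.7, -0.5], [0.2, -0.5], [0.1, 0.0]]
```

Both fits agree with the earlier estimate to within 2 mm. Next I'll grip the vice with the tool yaw flipped, which keeps joint 7 mid-range, then lift it and hover over the landing.

```bash
cat >> h.py <<'E'
RAIL=np.array([0.4967,0.1922,1.2272]); VICE=np.array([.5630,-.1516,1.4825])
YV,YR=VICE[2]+np.pi/2,RAIL[2]+np.pi/2
ZG=.036
E
python3 - <<'E'
from h import *
manip.move_ptp([*VICE[:2],.12],down(YV))
print(manip.get_time_s(),np.round(manip.get_joint_positions(),2))
manip.move_straight([*VICE[:2],ZG],max_speed=.08,force_limit=15)
manip.grip(.02,60)
print(manip.get_time_s(),manip.get_opening(),manip.get_tool_pos(),manip.get_force())
manip.move_straight([*VICE[:2],.11],max_speed=.1)
manip.move_ptp([*loc(RAIL,(-.068,0)),.11],down(YR))
print(manip.get_time_s(),manip.get_opening(),manip.get_tool_pos(),manip.get_eef_rot(),manip.get_force(),np.round(manip.get_joint_positions(),2))
c=manip.camera("wrist");cv2.imwrite("pics/w3.png",c["pixels"][:,:,::-1])
s=manip.camera("scene")["pixels"][:,:,::-1];d=manip.camera("side")["pixels"][:,:,::-1]
o=np.hstack([crop(s,290,160,160,120,3)[:,:400],crop(d,190,110,130,120,3)])
cv2.imwrite("pics/c3.png",np.vstack([o,np.zeros((240,o.shape[1],3),np.uint8)]))
i=cv2.imread("pics/c3.png"); i[360:600,:320]=cv2.resize(cv2.imread("pics/w3.png"),(320,240)); cv2.imwrite("pics/c3.png",i)
E
```

```text
6.6083 [ 1.02  0.65 -1.16  1.8   0.65  1.14  1.13]
8.3583 0.029519881114140275 [ 0.56304694 -0.15194428  0.03625863] [-1.00387784 -0.82066075  2.0802035 ]
10.375 0.029261575094663185 [0.47454206 0.12687599 0.10978025] [-3.14086452e+00  3.91498777e-04  2.79647437e+00] [ 0.5907691  -0.00901349 -5.63441911] [ 0.61  0.49 -1.19  2.02  0.55  1.    0.37]
```

View pics/c3.png

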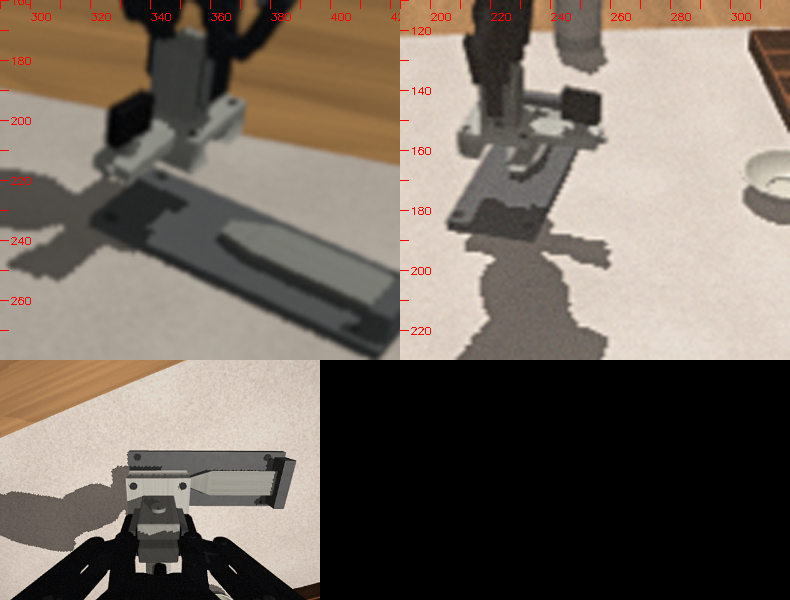

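The carriage is held above the landing, with its opening end facing the nose. Before lowering, I'll check sideways offset and tilt from the wrist picture.

```bash
python3 - <<'E'
from h import *
import pickle
c=manip.camera("wrist"); pickle.dump(c,open("w3.pkl","wb"))
i=np.ascontiguousarray(c["pixels"][:,:,::-1])
P=lambda z,L:[[*loc(RAIL,(-.068+x,y)),z] for x,y in L]
for z,col in((.100,(0,255,0)),(.074,(255,0,255))):
    u=project(c,P(z,[(-.03,.0335),(.03,.0335),(.03,-.0335),(-.03,-.0335)])); print(z,u.round(1).tolist())
u=project(c,[[*loc(RAIL,l[:2]),l[2]] for l in ((-.11,.042,.01),(.11,.042,.01),(.005,.018,.023))]);print(u.round(1).tolist())
cv2.imwrite("pics/c4.png",crop(i,195,130,195,120,4))
E
```

```text
0.1 [[199.4, 187.4], [304.6, 187.1], [298.7, 285.2], [206.4, 285.5]]
0.074 [[206.6, 175.3], [297.7, 174.9], [293.3, 262.8], [211.9, 263.0]]
[[203.8, 146.0], [456.7, 145.5], [338.4, 176.4]]
```

View pics/c4.png

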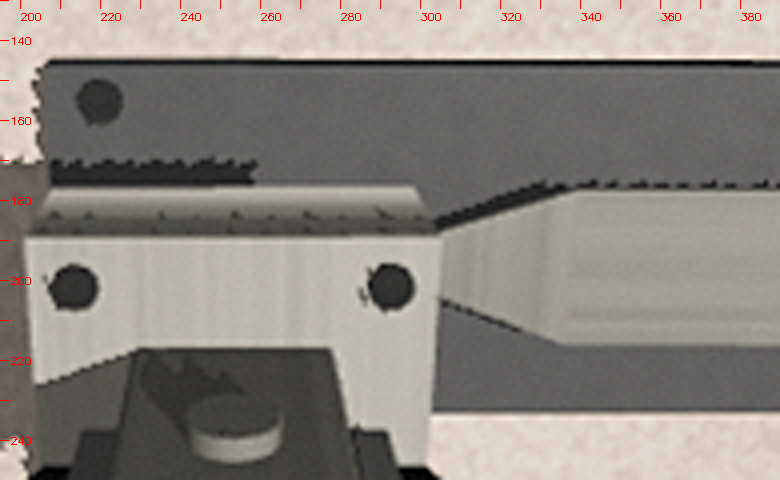

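Sideways offset relative to the rail is only about 0.5 mm, with no visible tilt. Lowering and sliding on now.

```bash
python3 - <<'E'
from h import *
def st(t):
    p=manip.get_tool_pos(); d=p[:2]-RAIL[:2]; c,s=np.cos(RAIL[2]),np.sin(RAIL[2])
    print(t,round(manip.get_time_s(),2),"rail xy",np.round([c*d[0]+s*d[1],-s*d[0]+c*d[1],p[2]],4),"F",np.round(manip.get_force(),1),round(manip.get_opening(),4))
dy=.0006
P=lambda x,z:[*loc(RAIL,(x,dy)),z]
r=manip.move_straight(P(-.068,.0475),max_speed=.08,force_limit=12); st(f"down {r}")
if not r:
    r=manip.move_straight(P(.02,.0475),max_speed=.06,force_limit=15); st(f"nose {r}")
    if not r:
        r=manip.move_straight(P(.070,.0475),max_speed=.05,force_limit=18); st(f"home {r}")
E
```

```text
down False 11.51 rail xy [-0.0675  0.0003  0.0478] F [ 0.   0.4 -4.3] 0.0292
nose False 13.12 rail xy [0.0194 0.0005 0.0474] F [-0.4  0.1 -5.2] 0.0293
home False 14.28 rail xy [0.0649 0.0008 0.0467] F [-5.2 -9.1  2.8] 0.0292
```

```bash
python3 - <<'E'
from h import *
import pickle
P=lambda x,y,z:[*loc(RAIL,(x,y)),z]
manip.grip(.06); print(manip.get_tool_pos(),manip.get_force())
manip.move_straight(P(.065,0,.17),max_speed=.15)
manip.move_ptp(P(.065,-.05,.20),down(YR))
c=manip.camera("wrist");pickle.dump(c,open("w5.pkl","wb"))
print(manip.get_time_s())
V=RAIL.copy(); V[:2]=loc(RAIL,(.065,0))
for l in ((.015,.017,.086),(-.015,.017,.086),(.015,-.017,.086),(-.015,-.017,.086),(0,-.072,.076),(.03,.0335,.036),(-.03,.0335,.036)): print(l,project(c,[[*loc(V,l[:2]),l[2]]])[0].round(1))
i=np.ascontiguousarray(c["pixels"][:,:,::-1]); cv2.imwrite("pics/w5.png",i)
cv2.imwrite("pics/c5.png",crop(i,140,70,260,190,3))
E
```

```text
[0.52021677 0.25934658 0.04813098] [-0.51223583 -0.6323434  -0.28790287]
16.0333
(0.015, 0.017, 0.086) [268.7 115.2]
(-0.015, 0.017, 0.086) [234.6 115.3]
(0.015, -0.017, 0.086) [268.2 153.4]
(-0.015, -0.017, 0.086) [235.6 153.5]
(0, -0.072, 0.076) [252.2 205.1]
(0.03, 0.0335, 0.036) [280.9  95.6]
(-0.03, 0.0335, 0.036) [222.7  95.8]
```

View pics/c5.png

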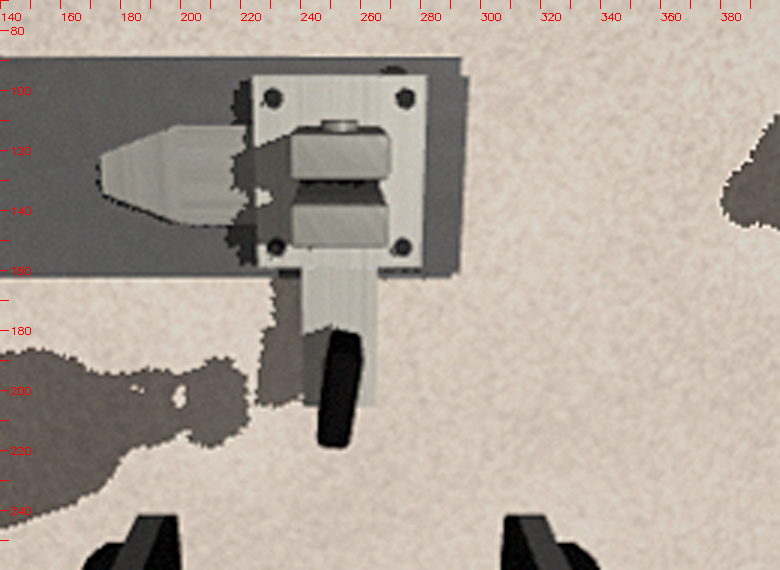

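The carriage is seated against the stop; its jaw corners are within about 1–2 px of the predicted home position. The knob bar reads about 4 mm off the prediction, so I'll check it in a mask against the projected bar outline.

```bash
python3 - <<'E'
from h import *
import pickle
from itertools import product
V=RAIL.copy(); V[:2]=loc(RAIL,(.066,0)); y=V[2]
k=[*loc(V,(0,-.072)),.061]
# look with the camera over the knob too
manip.move_ptp([*loc(V,(0,-.145)),.20],down(YR))
W=manip.camera("wrist")
def bar(a,yy=-.072,z=.061):
    c0=loc(V,(0,yy)); th=y-a
    return np.array([[c0[0]+np.cos(th)*i*.006-np.sin(th)*j*.018,c0[1]+np.sin(th)*i*.006+np.cos(th)*j*.018,z+l*.015] for i,j,l in product((-1,1),repeat=3)])
for n,c in (("w5",pickle.load(open("w5.pkl","rb"))),("w6",W),("scene",manip.camera("scene")),("side",manip.camera("side"))):
    m=(c["pixels"].max(2)<28).astype(np.uint8)
    u0=project(c,[k])[0]; N,lab,stt,cen=cv2.connectedComponentsWithStats(m)
    ok=[i for i in range(1,N) if stt[i,4]>40]
    j=min(ok,key=lambda i:np.hypot(*(cen[i]-u0)))
    print(n,"cam",np.round(c["xyz"],3),"pred c",u0.round(1),"blob",cen[j].round(1),stt[j], "rect",cv2.minAreaRect(np.argwhere(lab==j)[:,::-1].astype(np.float32)))
    for a in (0,.1,.2):
        h=project(c,bar(a)).astype(np.float32); hl=cv2.convexHull(h); M=cv2.moments(hl)
        print("   ",a,"hull c",round(M["m10"]/M["m00"],1),round(M["m01"]/M["m00"],1),"bb",h.min(0).round(1),h.max(0).round(1),round(M["m00"]))
print(manip.get_time_s()); i=np.ascontiguousarray(W["pixels"][:,:,::-1]);cv2.imwrite("pics/w6.png",i); pickle.dump(W,open("w6.pkl","wb"))
E
```

```text
w5 cam [0.488 0.266 0.341] pred c [253.1 200. ] blob [252.6 199.3] [246 180  14  39 417] rect ((252.78463745117188, 199.2230987548828), (11.535228729248047, 38.20269775390625), 7.125016689300537)
    0 hull c 253.1 200.6 bb [247.1 179.8] [259.1 221.3] 486
    0.1 hull c 253.3 200.6 bb [245.7 179.4] [260.9 221.7] 499
    0.2 hull c 253.3 200.6 bb [244.1 179.1] [262.6 222. ] 530
w6 cam [0.577 0.235 0.341] pred c [251.8 109.3] blob [250.6 109.6] [243  89  17  40 394] rect ((251.1699981689453, 108.30999755859375), (12.0208158493042, 39.59798049926758), 8.13010311126709)
    0 hull c 251.7 109.4 bb [244.9  89. ] [258.4 130.2] 545
    0.1 hull c 251.8 109.4 bb [243.4  88.4] [260.4 130.7] 545
    0.2 hull c 251.8 109.4 bb [241.6  88. ] [262.3 131.1] 545
scene cam [1.285 0.228 0.598] pred c [392.7 254.4] blob [391.8 253.1] [385 244  16  20 185] rect ((391.5000305175781, 253.0), (10.60660171508789, 21.920310974121094), 45.0)
    0 hull c 392.6 254.4 bb [383.8 242. ] [401.4 267.1] 254
    0.1 hull c 392.6 254.4 bb [383.2 242.2] [402.2 266.8] 275
    0.2 hull c 392.6 254.4 bb [382.5 242.5] [402.8 266.4] 294
side cam [ 0.436 -0.8    0.636] pred c [261.  142.5] blob [302.1  48.2] [296  39  10  20  65] rect ((301.0787048339844, 48.601524353027344), (18.59547996520996, 9.190869331359863), 85.91438293457031)
    0 hull c 261.0 142.5 bb [254.5 136.3] [267.5 148.7] 136
    0.1 hull c 261.0 142.5 bb [254.4 136.1] [267.6 148.9] 137
    0.2 hull c 261.0 142.5 bb [254.5 135.9] [267.5 149.2] 137
16.65
```

The masks match the projected bar in three views, with the knob at about 0.13 rad. The side camera's view was occluded. Gripping and turning it clockwise now.

```bash
python3 - <<'E'
from h import *
V=RAIL.copy(); V[:2]=loc(RAIL,(.066,0)); K=loc(V,(0,-.072)); a0=.13
manip.grip(.045)
manip.move_ptp([*K,.12],down(YR-a0))
r=manip.move_straight([*K,.044],max_speed=.08,force_limit=12)
print(r,manip.get_time_s(),manip.get_tool_pos(),manip.get_force())
if r: raise SystemExit
manip.grip(.004,40); print("grip",manip.get_opening(),manip.get_force(),manip.get_tool_pos())
q0=np.array(manip.get_joint_positions()); y0=manip.get_eef_rot()[2]; s=0
t0=manip.get_wrist_torque()[2]
sgn=1
q=q0.copy()
q[6]+=.05; manip.move_joints(q); d=(manip.get_eef_rot()[2]-y0+np.pi)%(2*np.pi)-np.pi
sgn=-1 if d>0 else 1
print("sgn",sgn,d)
for a in (.25,.5,.75,.95,1.05,1.12,1.17,1.22):
    q[6]=q0[6]+sgn*a; manip.move_joints(q)
    d=(manip.get_eef_rot()[2]-y0+np.pi)%(2*np.pi)-np.pi; t=manip.get_wrist_torque()
    print(a,round(d,3),"Mz",np.round(t,2),"F",np.round(manip.get_force(),1),round(manip.get_opening(),4),round(manip.get_time_s(),2))
    if abs(t[2]-t0)>.8: break
E
```

```text
False 18.5583 [0.58714414 0.23043216 0.04462166] [-0.03930458 -0.57722256 -0.15975664]
grip 0.01118102662147226 [-0.65142611 -1.57780696  3.57294953] [0.5870294  0.22940163 0.04439808]
sgn -1 0.04894525542575767
0.25 -0.248 Mz [-0.36  0.22 -0.07] F [-1.4 -2.4  2.4] 0.0114 19.59
0.5 -0.496 Mz [-0.48  0.36 -0.04] F [-1.  -1.6  3.4] 0.0109 19.94
0.75 -0.745 Mz [-0.36  0.53 -0.09] F [-2.7 -2.4  3.1] 0.0117 20.29
0.95 -0.944 Mz [-0.41  0.66 -0.03] F [-2.5 -1.9  3.7] 0.0114 20.6
1.05 -1.045 Mz [-0.35  0.74 -0.04] F [-3.  -2.   3.8] 0.0114 20.85
1.12 -1.115 Mz [-0.8   1.26  0.26] F [-4.4 -4.2  6.3] 0.011 21.1
1.17 -1.163 Mz [-1.13  1.73  0.69] F [-6.9 -7.   8.4] 0.0112 21.35
1.22 -1.21 Mz [-1.24  1.77  1.45] F [-6.6 -7.5  7.9] 0.0115 21.6
```

The stop was reached: resistance starts at about 1.1 rad of turn and rises to 1.45 N m. Next I'll relax the preload, release, retreat and check.

```bash
python3 - <<'E'
from h import *
q=np.array(manip.get_joint_positions()); q[6]+=.09; manip.move_joints(q)
print(manip.get_wrist_torque(),manip.get_force())
manip.grip(.035); manip.hold(.2)
p=manip.get_tool_pos(); manip.move_straight([p[0],p[1],.16],max_speed=.12)
V=RAIL.copy(); V[:2]=loc(RAIL,(.066,0))
manip.move_ptp([*loc(V,(0,-.10)),.22],down(YR))
c=manip.camera("wrist"); i=np.ascontiguousarray(c["pixels"][:,:,::-1]); 
for l in ((.015,.017,.086),(-.015,.017,.086),(.015,-.017,.086),(-.015,-.017,.086),(0,-.072,.076)): print(l,project(c,[[*loc(V,l[:2]),l[2]]])[0].round(1))
d=manip.camera("side")["pixels"][:,:,::-1]
cv2.imwrite("pics/c7.png",np.hstack([crop(i,150,30,220,190,2),crop(d,180,100,160,190,2)]))
print(manip.get_time_s(),manip.get_opening(),manip.get_force())
E
```

```text
[-0.16422546  0.58994773  0.13696168] [-2.31964399 -0.82308618  4.34839016]
(0.015, 0.017, 0.086) [268.3  57.7]
(-0.015, 0.017, 0.086) [234.7  57.7]
(0.015, -0.017, 0.086) [267.7  97.6]
(-0.015, -0.017, 0.086) [235.5  97.7]
(0, -0.072, 0.076) [251.8 153.9]
24.725 0.03490733772291359 [ 0.30782691  0.07375892 -0.74670216]
```

View pics/c7.png

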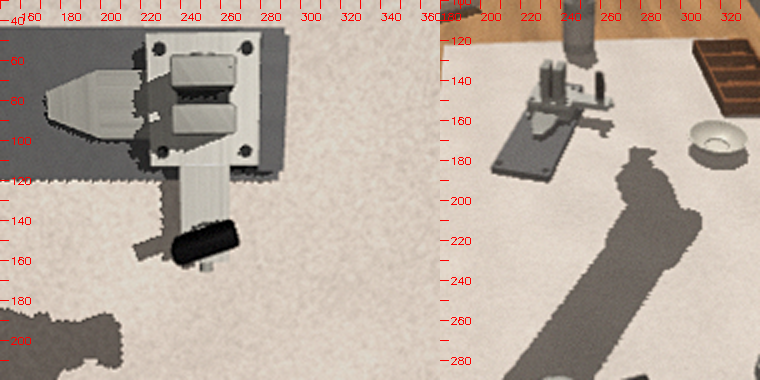

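```bash
python3 - <<'E'
from bench import manip
manip.hold(.3); print(manip.get_force(),manip.get_joint_vel().max() if hasattr(manip.get_joint_vel(),"max") else "")
manip.finish_job(); print(manip.get_time_s())
E
```

```text
[ 0.17572291  0.20076356 -0.64001304] 0.002401285567579906
the job is handed in; nothing more can be done
the job is handed in; nothing more can be done
```

The vice carriage is on the rail, home against the stop, and its clamp knob is turned tight. I handed the job in at about 25 s of the 58 s allowed; no verdict is reported.

- **Carriage:** I gripped it by the vice and slid it on from the tapered end until it pressed on the stop with about 10 N. The last wrist picture puts the vice within about 1 mm of x = 66 mm, in line with the rail.
- **Knob:** it met its stop after about 1.1 rad of turn from a start of about 0.13 rad, and the torque rose to 1.45 N m. The last picture shows the bar at about 1.25 rad.
- **Release:** the gripper was open and well clear, and the wrist force read under 1 N.
- **Round stage:** I never approached it, but I did not measure its position again at the end.
- **Checks that disagreed:** my first prediction of the knob's picture position was about 5 px off. Matching the whole bar outline cleared that up in both wrist views (within about 1 px) and in the scene view (within about 1.5 px). The side camera gave no usable reading of the knob in that check, because the view was blocked.

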